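# Prop open the slide dryer's hood

### The job

Open the slide dryer for loading: lift its hood by the front bar, then swing the red-handled prop rod up and let the sinking hood settle on it, so that the rod's tip sits fully home in the orange socket and alone holds the hood open. Leave the slide box, the bottle and the jar where they stand.

Things in the scene. Friction and masses are not known exactly. Their poses are not given: they have to be found in the camera images.
- dryer: white bench-top slide dryer, fixed; base 200 (its x, front to back) x 220 (its y) x 95 mm high, open-topped with glass slides on a plate inside, blue band on its front. Origin: centre of the underside on the table. Its own +x points from front to back (away from the robot), +y to its left, z up; it can stand turned by up to about 0.3 rad.
- hood (a joint): angle of the white hood (200 x 220 x 35 mm shell, blue panel, about 0.6 kg) about its back hinge: 0 = shut, grows as the front rises, stop at 1.25. Damped by a worn strut: let go, it sinks by itself at 0.02 (high up) to 0.05 rad/s until shut; lifting the bar at 80 mm/s takes about 10 N. Propped, with the rod fully home, it rests at 0.78 (the rod's joint then reads 1.14).
- hood_hinge (a point): middle of the hood's hinge line, at dryer (+100, 0, +100) mm; the line runs along the dryer's y.
- hood_bar (a point): middle of the black round grip bar, 12 mm thick, 110 mm free between its two arms, parallel to the hinge, 45 mm in front of the hood's front lip. 245 mm in front of and 18 mm above the hinge line with the hood shut, and turns with the hood; it turns, rolling a few mm, in a pinch.
- rod (a joint): angle of the prop rod about its pivot on the dryer's right side (-y): 0 = lying back along the dryer's side, level, tip to the back; grows as the tip swings up and forward; stop at 1.6. Nearly free: it falls back to 0 unless held or propped. About 0.1 kg.
- rod_pivot (a point): pivot of the prop rod, at dryer (-90, -130, +50) mm; its axis is parallel to the hood's hinge.
- rod_grip (a point): grip point on the red side handle of the rod: a round bar 10 mm thick that sticks out 100 mm to the dryer's right (-y) from the steel rod, 110 mm from the pivot along the rod; this point is 70 mm out from the rod. The handle is parallel to the hinge and turns, rolling a few mm, in a pinch.
- rod_tip (a point): centre of the red ball, 12 mm across, on the end of the rod (8 mm steel, 190 mm from pivot to ball centre).
- socket_seat (a point): where the ball's centre is when fully home in the socket: an orange inverted V on the hood's right side, 30 mm wide, walls 30 (front) and 22 mm (back) long, 80 degrees apart, open down the propped rod. Point 165 mm before and 10 mm above the hinge line with the hood shut, in the rod's plane; turns with the hood. The swinging tip clears the mouth with the hood above about 0.9; it slides home from up to 7 mm off.
- slide_box: loose blue slide box 85 x 60 x 35 mm, bystander on the dryer's left. Origin: centre of the underside.
- reagent: loose amber bottle, 50 mm wide, 110 mm high, bystander on the dryer's left. Origin: centre of the underside.
- specimen_jar: loose white jar with yellow cap, 56 mm wide, 65 mm high, bystander on the dryer's left. Origin: centre of the underside.

How it is judged:
On the way, in this order (a step that is already met when the one before it is completed fails the run):
1. the hood is raised above its propped height (joint above 0.82) (value of joint hood above 0.82 rad), for 0.2 s.
2. the rod is swung up and its tip is in the socket (within 10 mm of the seat) (distance between rod_tip and socket_seat below 0.01 m), for 0.2 s.
At the end, for the whole second after the job is handed in: The rod's tip is within 6 mm of the socket's seat, the hood is at rest (under 0.01 rad/s), propped at 0.73 to 0.83 rad; slide box, bottle and jar within 30 mm of their starts (distance between rod_tip and socket_seat below 0.006 m and value of joint hood between 0.73 and 0.83 rad and velocity of joint hood between -0.01 and 0.01 rad/s and distance of each of slide_box, reagent, specimen_jar from where it was at the start of the episode below 0.03 m); the robot touches nothing.
It fails at once if the slide box, bottle or jar is moved over 30 mm or tipped (distance of any of slide_box, reagent, specimen_jar from where it was at the start of the episode above 0.03 m or angle between any of slide_box, reagent, specimen_jar's own z axis and vertical above 0.35 rad).
It also fails if it takes over 67 s, if anything falls off the work surface, if the arm or the gripper's body presses on something with over 40 N, if the wrist force passes 120 N, or if a joint passes its speed limit or range.

### The arm

A 7-joint arm with a two-finger parallel gripper is mounted at the origin on the work surface. World frame = base frame: x ahead of the robot, y to its left, z up, the work surface at z = 0. Lengths are in m, angles in rad, forces in N, time in s.
With the tool pointing down it reaches from about 0.35 to 0.9 m from the base axis. Payload 8.1 kg.
Tool frame: the origin (TCP) lies midway between the tips of the shut fingers; the grasp point (between the pads) lies 19 mm behind it (arm.tcp_to_grasp is the distance from the TCP to the grasp point, in m); z points along the fingers, y is the direction in which the jaws open and shut (so a half turn about z gives the same grasp; the last joint's range is limited). The gripper opens to 92 mm and grips with 3 to 60 N. Pads are 19 mm wide; open, the fingers measure 130 mm over their backs; the gripper's body (75 mm by 190 mm) begins 47 mm behind the grasp point.
Start: joints at [-1.388, 0.434, 0.025, 1.573, -0.012, 1.134, -0.075], TCP at [0.176, 0.6, 0.194] pointing down, gripper open.
Joint ranges: [-2.62, 2.62], [-0.44, 2.09], [-1.27, 1.32], [0.08, 2.57], [-1.32, 4.46], [0.12, 2], [-2.74, 2.74]. Speed limits (rad/s): [2.22, 2.22, 3.01, 3.01, 3.14, 3.14, 3.14].

### API

Orientations are given as a rotation vector (axis times angle).
In Python, from station import arm, viewer gives the robot as it stands. The module is installed in compiled form; this text tells all that it offers.
- The arm moves only by the tool step_arm, never from a script. Its argument "increments" is a list of rows, each a list of 3 entries, a list of its own where there are three numbers: the turn, a rotation vector about the tool's x, y, z in degrees, then the shift along the tool's x, y, z in mm, then the finger opening in mm, from 0 to 91.8. In form: [[[rx, ry, rz], [tx, ty, tz], grip], ...]. A call has 1 to 10 rows; each row is the pose to reach, as a shift and turn from the pose commanded when the call began, along the tool's axes at that moment; what a row does not reach only later rows make up. A row lasts 1/8 s, in which the tool goes at most 62.5 mm and 10.7 degrees, less where a joint would pass 70% of its speed; a pose out of reach is approached as far as the arm can. A call with a gripper value outside its range is refused whole. The fingers move at their own pace and stop on an object; the grip force is fixed at half the most. Time passes only in rows, so rows that repeat a pose let the fingers close. It gives the time, the measured TCP pose, the force and the opening at its end, in the units of the state.
- arm.sense(): the state, without advancing time (a new reading comes with each control period).
- viewer.read_camera(name): name is "scene" or "top"; returns the picture (420x560x3 uint8, blue, green, red); there is no depth.
- viewer.camera_info(name): a dict with "camera_matrix" (3x3 intrinsics, pixels), "rvec" (rotation vector, rad) and "tvec" (3), from world to camera coordinates, as OpenCV has them. Camera axes: x right, y down, z forward; pixel columns grow to the right and rows downward; lengths in m; the calibration is good to about 2 mm. A picture is of the moment at which its call begins. camera_info takes no time and is no camera call.
- arm.finish_job(): hands the job in, once; it reports no verdict.
The state is a dict: "t": time; "joints": joint angles; "joint_velocities": joint speeds; "effort": joint torques, N m; "ee_pos": TCP position; "orientation": TCP orientation; "wrist_force": force on the tool from outside, world axes, zero at the start; "moment": the same for the moment, N m; "gripper_width": finger opening in m.
Only numpy, scipy, OpenCV 4.12 (cv2) and the standard library are available. Lean on these libraries where they do the work, as an engineer would, in place of code of your own. Each camera call takes 0.05 s, during which the arm holds its last target. There are 200 camera calls.

## Working session

There is one attempt and no reset: what is moved stays moved. The work goes in short steps, Python scripts to look and compute and a tool call to move; the robot and the scene stay as the last step left them, time stands still between calls to the robot, and variables do not carry over. Pictures are saved under pics/ and viewed, about 8 in all and at most 12, crops included, and the job is handed in when it is done.

Besides the shell and the picture viewer there is one more tool, called after "Request:" as name(argument=value, ...), one argument or row to a line, values as JSON. step_arm: Moves the arm, as the interface text tells. Its arguments: {"type":"object","properties":{"increments":{"type":"array","items":{"type":"array"}}},"required":["increments"]}

```bash
mkdir -p pics; python3 - <<'E'
from station import arm, viewer
import cv2
for n in("scene","top"):
    cv2.imwrite(f"pics/{n}0.png",viewer.read_camera(n)); print(n,viewer.camera_info(n))
print(arm.sense(), arm.tcp_to_grasp)
E
```

```text
scene {'camera_matrix': array([[405.86682118,   0.        , 275.64394079],
       [  0.        , 405.86682118, 211.20198885],
       [  0.        ,   0.        ,   1.        ]]), 'rvec': array([ 1.53742298,  2.3028991 , -0.64707215]), 'tvec': array([ 0.14458368, -0.4493311 ,  1.18875859])}
top {'camera_matrix': array([[458.76743052,   0.        , 275.89630448],
       [  0.        , 458.76743052, 210.96730815],
       [  0.        ,   0.        ,   1.        ]]), 'rvec': array([ 2.14081474, -2.13169884,  0.14653517]), 'tvec': array([0.0937156 , 0.60321251, 0.92855379])}
{'t': 0.1, 'joints': array([-1.3875705 ,  0.43515511,  0.02497622,  1.57398689, -0.01161078,
        1.13402475, -0.07508297]), 'joint_velocities': array([ 1.02629546e-03,  6.61729263e-04, -6.08413714e-05, -2.62534327e-03,
        1.25800858e-03,  3.78509496e-04,  1.52154984e-03]), 'effort': array([ 3.07951756e-03, -6.69121528e+01,  9.88049470e-01, -3.15147042e+01,
       -6.04962255e-02,  3.73065029e-02,  1.08687145e-04]), 'ee_pos': array([0.17612858, 0.59914181, 0.19282984]), 'orientation': array([-4.47527425e-01, -3.10946916e+00,  2.24078081e-03]), 'wrist_force': array([ 0.20609317, -0.41751436, -0.27655292]), 'moment': array([-0.00739232, -0.00604724, -0.05462468]), 'gripper_width': 0.0918075188011002} 0.0188
```

View pics/scene0.png

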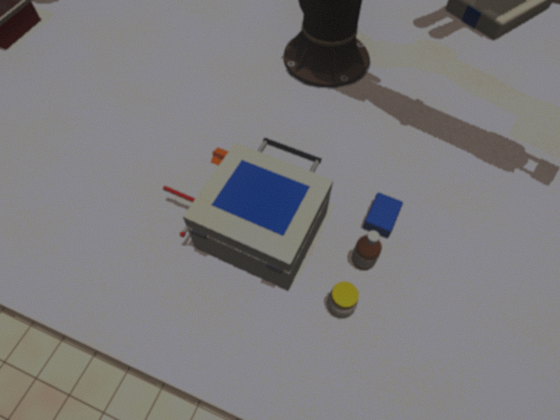

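View pics/top0.png

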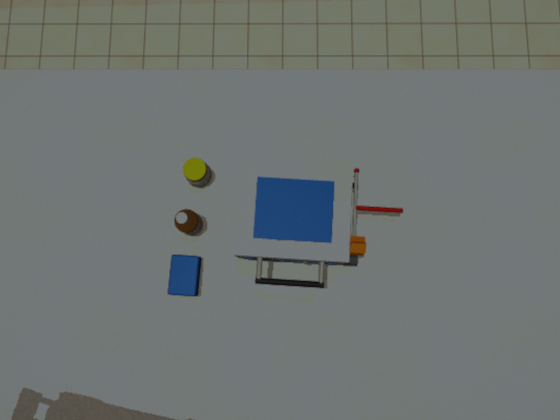

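```bash
cat > h.py <<'E'
import numpy as np, cv2
from scipy.optimize import least_squares
from scipy.spatial.transform import Rotation as R
from station import arm, viewer
CI={n:viewer.camera_info(n) for n in("scene","top")}
def proj(n,P):
    c=CI[n]; return cv2.projectPoints(np.atleast_2d(np.float64(P)),c["rvec"],c["tvec"],c["camera_matrix"],None)[0][:,0]
def d2w(p,P): # dryer mm -> world m
    P=np.atleast_2d(P)/1000.; c,s=np.cos(p[2]),np.sin(p[2])
    return np.c_[p[0]+c*P[:,0]-s*P[:,1],p[1]+s*P[:,0]+c*P[:,1],P[:,2]]
def bar(th): a=np.arctan2(18,245)+th; return [100-245.66*np.cos(a),0,100+245.66*np.sin(a)]
def seat(th): a=np.arctan2(10,165)+th; return [100-165.3*np.cos(a),-130,100+165.3*np.sin(a)]
def rod(a,r,y=0): return [-90+r*np.cos(a),-130-y,50+r*np.sin(a)]
def tool(Rd,n=None): pass
E
python3 - <<'E'
from h import *
D=np.array([[-145,0,118],[100,-130,50],[20,-230,50]])
px={"top":[[290.5,283],[356.5,170.5],[402,210.5]],"scene":[[291,151],[182,233.5],[164.5,188.5]]}
f=lambda p:np.concatenate([(proj(n,d2w(p,D))-px[n]).ravel() for n in px])
s=least_squares(f,[.5,0,0],loss="soft_l1"); p=s.x
print(p,f(p).round(1)); np.save("p.npy",p)
for n,P in dict(bar0=bar(0),bar1=bar(1.0),bar12=bar(1.2),grip0=rod(0,110,70),gripP=rod(1.14,110,70),box=None).items():
    if P: print(n,d2w(p,P).round(3))
print(proj("top",[[.3,.0,0],[.6,0,0]]))
E
```

```text
[ 0.59805133  0.05993578 -0.05485513] [-0.7 -0.6 -0.2 -0.2  0.5 -0.6  0.2 -1.6  0.6 -0.1 -0.9 -1.5]
bar0 [[0.453 0.068 0.118]]
bar1 [[0.581 0.061 0.316]]
bar12 [[0.626 0.058 0.335]]
grip0 [[ 0.607 -0.141  0.05 ]]
gripP [[ 0.543 -0.137  0.15 ]]
[[320.80185652 355.43878899]
 [319.52944107 215.49690915]]
```

```bash
cat >> h.py <<'E'
p=np.load("p.npy") if __import__("os").path.exists("p.npy") else None
def go(*Ps):
    "print turn deg / shift mm (tool axes) from the present pose to put the grasp point at world points Ps, tool down, jaws along dryer x"
    s=arm.sense(); R0=R.from_rotvec(s["orientation"]); c,q=np.cos(p[2]),np.sin(p[2])
    R1=R.from_matrix(np.array([[-q,c,0],[c,q,0],[0,0,-1]]))
    print("t",s["t"],"F",s["wrist_force"].round(1),"w",round(s["gripper_width"],4))
    for P in Ps:
        T=np.ravel(P)-arm.tcp_to_grasp*R1.as_matrix()[:,2]
        print((R0.inv()*R1).as_rotvec(degrees=True).round(1),(R0.inv().apply(T-s["ee_pos"])*1000).round(1))
E
python3 - <<'E'
from h import *
go(d2w(p,bar(0))+[0,0,.09])
E
```

```text
t 0.1 F [ 0.2 -0.4 -0.3] w 0.0918
[-0.1  0.1 76.8] [-415.7 -431.6  -33.3]
```

```bash
sed -i 's/np.ravel(P)-arm/np.ravel(P)+arm/' h.py; python3 -c "
from h import *
go(d2w(p,bar(0))+[0,0,.09])"
```

```text
t 0.1 F [ 0.2 -0.4 -0.3] w 0.0918
[-0.1  0.1 76.8] [-415.7 -431.5    4.3]
```

Request:
step_arm(
  increments=[
    [[0, 0, 77], [-416, -432, 0], 40],
    [[0, 0, 77], [-416, -432, 0], 40],
    [[0, 0, 77], [-416, -432, 0], 40],
    [[0, 0, 77], [-416, -432, 0], 40],
    [[0, 0, 77], [-416, -432, 0], 40],
    [[0, 0, 77], [-416, -432, 0], 40],
    [[0, 0, 77], [-416, -432, 0], 40],
    [[0, 0, 77], [-416, -432, 0], 40],
    [[0, 0, 77], [-416, -432, 0], 40],
    [[0, 0, 77], [-416, -432, 0], 40],
  ],
)

```text
t: 1.35
ee_pos: [0.4543, 0.0648, 0.1937]
orientation: [2.289, 2.151, 0.0]
wrist_force: [1.1, 1.9, 0.6]
gripper_width: 0.04
```

```bash
python3 - <<'E'
from h import *
go(d2w(p,bar(0)))
a=viewer.read_camera("scene"); b=viewer.read_camera("top")
for n,i in(("scene",a),("top",b)):
    for u in proj(n,d2w(p,[bar(0),[-145,-55,118],[-145,55,118]])): cv2.circle(i,tuple(int(round(v)) for v in u),2,(0,255,0),1)
cv2.imwrite("pics/1.png",np.hstack([cv2.resize(a[80:260,180:380],None,fx=2,fy=2),cv2.resize(b[150:330,220:420],None,fx=2,fy=2)]))
E
```

```text
t 1.35 F [1.1 1.9 0.6] w 0.04
[ 0.   0.  -0.4] [ 3.1 -1.3 94.5]
```

View pics/1.png

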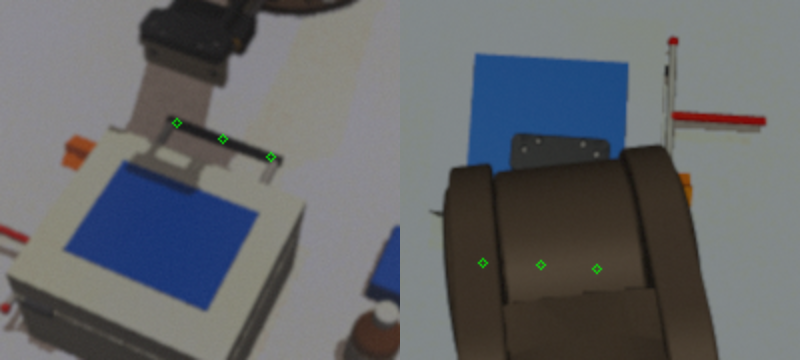

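The left half shows the three predicted bar points (about 177,123 / 223,139 / 271,157 in the crop) on the black bar. I'll descend and close.

Request:
step_arm(
  increments=[
    [[0, 0, 0], [3, -1, 40], 40],
    [[0, 0, 0], [3, -1, 75], 40],
    [[0, 0, 0], [3, -1, 94], 40],
    [[0, 0, 0], [3, -1, 94], 40],
    [[0, 0, 0], [3, -1, 94], 0],
    [[0, 0, 0], [3, -1, 94], 0],
    [[0, 0, 0], [3, -1, 94], 0],
    [[0, 0, 0], [3, -1, 94], 0],
  ],
)

```text
t: 2.45
ee_pos: [0.4529, 0.071, 0.0999]
orientation: [2.286, 2.155, 0.001]
wrist_force: [-0.3, -0.4, -0.2]
gripper_width: 0.0048
```

```bash
python3 - <<'E'
from h import *
b0=d2w(p,bar(0)); s=arm.sense(); print(s["ee_pos"].round(4))
ths=np.arange(.05,1.21,.05)
R0=R.from_rotvec(s["orientation"])
go(b0)
for t in ths: print(round(t,2),(R0.inv().apply(d2w(p,bar(t))-b0)*1000).round(1))
E
```

```text
[0.4529 0.071  0.0999]
t 2.45 F [-0.3 -0.4 -0.2] w 0.0048
[ 0.  -0.  -0.2] [-3.1  0.6  0.7]
0.05 [[  0.    1.2 -12.2]]
0.1 [[  0.    3.  -24.4]]
0.15 [[  0.    5.5 -36.4]]
0.2 [[  0.1   8.5 -48.3]]
0.25 [[  0.1  12.1 -60. ]]
0.3 [[  0.1  16.3 -71.6]]
0.35 [[  0.1  21.1 -82.9]]
0.4 [[  0.1  26.4 -94. ]]
0.45 [[   0.2   32.3 -104.8]]
0.5 [[   0.2   38.7 -115.2]]
0.55 [[   0.2   45.6 -125.4]]
0.6 [[   0.3   53.  -135.2]]
0.65 [[   0.3   60.9 -144.6]]
0.7 [[   0.3   69.3 -153.6]]
0.75 [[   0.4   78.1 -162.1]]
0.8 [[   0.4   87.3 -170.2]]
0.85 [[   0.5   96.9 -177.9]]
0.9 [[   0.5  106.9 -185. ]]
0.95 [[   0.6  117.2 -191.7]]
1.0 [[   0.6  127.9 -197.8]]
1.05 [[   0.7  138.8 -203.4]]
1.1 [[   0.7  150.  -208.4]]
1.15 [[   0.7  161.5 -212.9]]
1.2 [[   0.8  173.1 -216.8]]
```

```bash
python3 - <<'E'
from h import *
a=viewer.read_camera("scene"); s=arm.sense(); print(s["gripper_width"],s["wrist_force"],s["ee_pos"])
cv2.imwrite("pics/2.png",cv2.resize(a[70:230,190:380],None,fx=4,fy=3.75,interpolation=cv2.INTER_CUBIC))
E
```

```text
0.0021844899304911437 [-0.32444925  0.32761208 -0.10597264] [0.45280978 0.07101179 0.09974779]
```

View pics/2.png

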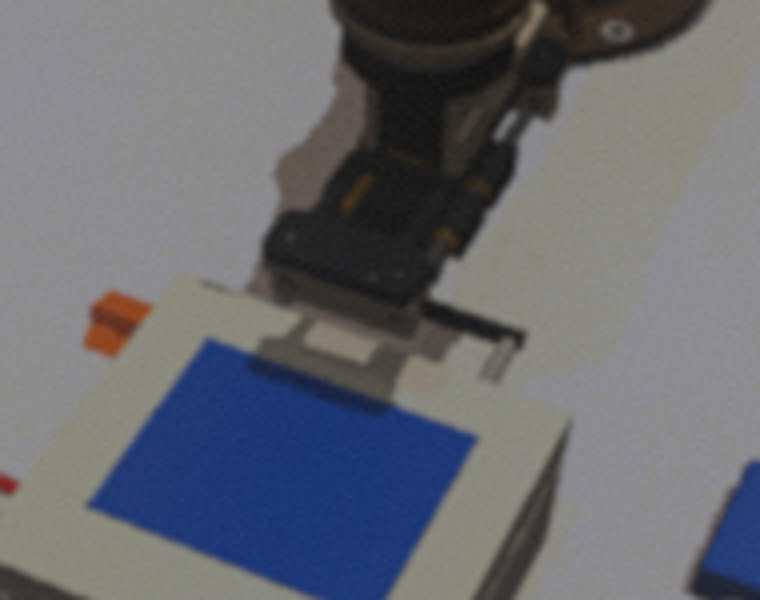

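```bash
cat >> h.py <<'E'
def tri(us,ut):
    f=lambda X:np.r_[proj("scene",X)[0]-us,proj("top",X)[0]-ut]
    s=least_squares(f,[.5,0,.1]); return s.x.round(4),s.fun.round(1)
E
python3 - <<'E'
from h import *
print("bar ends",tri([264,142],[324,285]),tri([320,160],[257,281.5]))
print("handle end",tri([164.5,188.5],[402,210.5]),"tip",tri([182,233.5],[356.5,170.5]))
s=arm.sense()["ee_pos"]; print(s,proj("scene",[s,s+[0,0,.0188]]),proj("scene",d2w(p,bar(0))))
E
```

```text
bar ends (array([0.4483, 0.0019, 0.1074]), array([-0.4, -0. , -0.3,  0.1])) (array([0.4543, 0.1319, 0.1145]), array([-0.5, -0. , -0.4,  0.1]))
handle end (array([ 0.6049, -0.1711,  0.0435]), array([-0.2, -0. , -0.2,  0.1])) tip (array([ 0.6909, -0.0764,  0.049 ]), array([ 0.2,  0. ,  0.2, -0.1]))
[0.45280978 0.07101179 0.09974779] [[292.3527553  155.2158174 ]
 [292.64109869 149.53965076]] [[291.17445719 149.42559711]]
```

Request:
step_arm(
  increments=[
    [[0, 0, 0], [0, 0, -8], 0],
    [[0, 0, 0], [0, 2, -16], 0],
    [[0, 0, 0], [0, 3, -24], 0],
  ],
)

```text
t: 2.88
ee_pos: [0.4561, 0.0707, 0.1244]
orientation: [2.286, 2.155, 0.001]
wrist_force: [0.2, -0.1, -0.5]
gripper_width: 0.0002
```

```bash
python3 - <<'E'
from h import *
a=viewer.read_camera("scene"); b=viewer.read_camera("top"); s=arm.sense(); print(s["gripper_width"],s["wrist_force"],s["ee_pos"])
cv2.imwrite("pics/3.png",np.hstack([cv2.resize(a[70:230,190:380],None,fx=2,fy=2,interpolation=cv2.INTER_CUBIC),cv2.resize(b[150:330,220:420],None,fx=2,fy=2)[:320]]))
E
```

```text
0.0003684565268895662 [-0.40471882  0.19855598 -0.51784319] [0.45660727 0.07093236 0.12459538]
```

View pics/3.png

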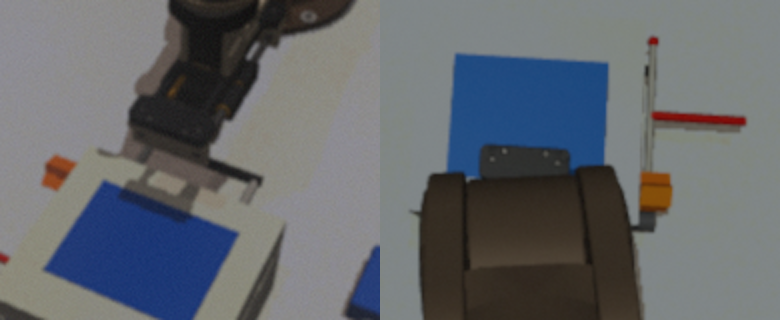

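```bash
python3 - <<'E'
from h import *
s=arm.sense(); e=s["ee_pos"]; M=R.from_rotvec(s["orientation"]).as_matrix()
def T(x,y,z): return e+M@np.array([x,y,z])/1000
for z in(-66,-130):
  Q=[T(x,y,z) for x in(-37,37) for y in (-95,95)]
  print(z,proj("top",Q).round().tolist(),proj("scene",Q).round().tolist())
print(M.round(3)); print(proj("scene",[e]),proj("top",[e]))
print(tri([257,115],[292,222]))
E
```

```text
-66 [[307.0, 337.0], [312.0, 229.0], [264.0, 334.0], [271.0, 226.0]] [[296.0, 91.0], [254.0, 155.0], [329.0, 102.0], [290.0, 168.0]]
-130 [[309.0, 342.0], [315.0, 224.0], [263.0, 339.0], [270.0, 221.0]] [[297.0, 65.0], [252.0, 131.0], [333.0, 76.0], [291.0, 145.0]]
[[ 0.059  0.998  0.002]
 [ 0.998 -0.059  0.001]
 [ 0.001  0.002 -1.   ]]
[[292.04039336 148.9537289 ]] [[288.21074316 280.59553884]]
(array([0.5508, 0.0556, 0.3039]), array([ 8.4,  0.7,  7.6, -2.8]))
```

```bash
python3 - <<'E'
from h import *
a=viewer.read_camera("scene")
s=arm.sense(); e=s["ee_pos"]; M=R.from_rotvec(s["orientation"]).as_matrix()
c=a[80:190,225:335].astype(float)
c=np.clip((c/255)**.6*255*1.15,0,255).astype(np.uint8)
c=cv2.resize(c,None,fx=5.4,fy=5.4,interpolation=cv2.INTER_CUBIC)
for (x,y,z),col in (((0,0,0),(0,0,255)),((0,0,-18.8),(0,255,0)),((0,0,-66),(255,255,0)),((0,95,-66),(255,0,255)),((0,19,0),(0,255,255))):
    u=(proj("scene",e+M@np.array([x,y,z])/1000)[0]-[225,80]+.5)*5.4
    cv2.drawMarker(c,tuple(u.round().astype(int).tolist()),col,0,12,2)
cv2.imwrite("pics/4.png",c)
E
```

```text
(no output)
```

View pics/4.png

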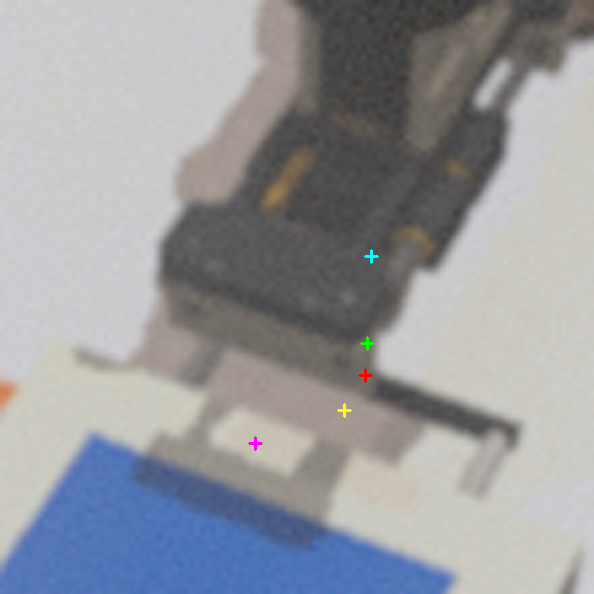

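```bash
python3 - <<'E'
from h import *
print(tri([275,141],[292,223]),tri([275,125],[292,223]), arm.sense()["ee_pos"])
E
```

```text
(array([0.5508, 0.0689, 0.2488]), array([-1.7, -0.1, -1.6,  0.6])) (array([0.5467, 0.0686, 0.2839]), array([-1.1, -0.1, -1. ,  0.4])) [0.45616012 0.07091123 0.1240722 ]
```

Request:
step_arm(
  increments=[
    [[0, 0, 0], [0, 0, 4], 0],
    [[0, 0, 0], [0, 0, 8], 0],
    [[0, 0, 0], [0, 0, 8], 0],
  ],
)

```text
t: 3.4
ee_pos: [0.4552, 0.0706, 0.1149]
orientation: [-2.286, -2.155, 0.002]
wrist_force: [-0.5, -0.8, -0.1]
gripper_width: 0.0003
```

```bash
python3 - <<'E'
from h import *
print(proj("scene",[[0,0,0],[0,.095,0],[0,-.095,0]]).round(0))
for n in CI:
    c=CI[n]; Rm=cv2.Rodrigues(c["rvec"])[0]; print(n,-Rm.T@c["tvec"], Rm[2])
s=arm.sense(); print(s["joints"].round(3))
E
```

```text
[[325.  58.]
 [356.  66.]
 [295.  50.]]
scene [0.97912821 0.25317767 0.78304462] [-0.47847131 -0.20168699 -0.85462715]
top [0.45603421 0.08214792 1.01002208] [ 0.15055242  0.014505   -0.98849561]
[-0.717  0.281  0.555  2.091 -0.2    0.821 -0.102]
```

Request:
step_arm(
  increments=[
    [[0, 0, 0], [0, 0, -40], 40],
    [[0, 0, 0], [0, 0, -85], 40],
    [[0, 0, -20], [0, 0, -85], 40],
    [[0, 0, -40], [0, 0, -85], 40],
    [[0, 0, -60], [0, 0, -85], 40],
    [[0, 0, -60], [0, 0, -85], 40],
    [[0, 0, -60], [0, 0, -85], 40],
    [[0, 0, -60], [0, 0, -85], 40],
  ],
)

```text
t: 4.4
ee_pos: [0.4556, 0.0706, 0.2004]
orientation: [-0.895, -3.011, 0.0]
wrist_force: [0.6, -0.1, -0.3]
gripper_width: 0.0398
```

```bash
python3 - <<'E'
from h import *
a=viewer.read_camera("scene")
s=arm.sense(); e=s["ee_pos"]; M=R.from_rotvec(s["orientation"]).as_matrix(); print(e,s["joints"].round(2))
c=a[80:190,225:335].astype(float)
c=np.clip((c/255)**.6*255*1.15,0,255).astype(np.uint8)
c=cv2.resize(c,None,fx=5.4,fy=5.4,interpolation=cv2.INTER_CUBIC)
for (x,y,z),col in (((0,0,0),(0,0,255)),((0,0,-18.8),(0,255,0)),((0,0,-66),(255,255,0)),((0,20,0),(0,255,255)),((0,-20,0),(0,255,255))):
    u=(proj("scene",e+M@np.array([x,y,z])/1000)[0]-[225,80]+.5)*5.4
    cv2.drawMarker(c,tuple(u.round().astype(int).tolist()),col,0,12,2)
cv2.imwrite("pics/5.png",c)
E
```

```text
[0.4555835  0.0705965  0.20039217] [-0.66  0.16  0.45  1.97 -0.08  1.03  0.82]
```

View pics/5.png

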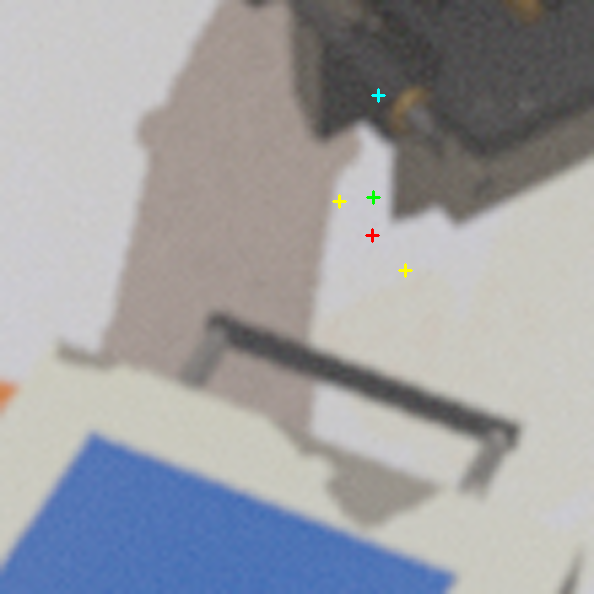

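```bash
sed -i 's/T=np.ravel(P)+arm.tcp_to_grasp\*/T=np.ravel(P)+(arm.tcp_to_grasp+.029)*/' h.py; python3 -c "
from h import *
go(d2w(p,bar(0)))"
```

```text
t 4.45 F [ 1.2 -0.1 -0.6] w 0.0402
[-0.  -0.  60.3] [  0.4  -3.5 130.2]
```

The fingertips show about 60 crop pixels above the predicted TCP. That puts them roughly 29 mm higher than the reported pose, and it fits the missed grasp and the lack of contact. I'll apply that offset and try again, turning back first and then descending.

Request:
step_arm(
  increments=[
    [[0, 0, 20], [0, -3, 10], 40],
    [[0, 0, 40], [0, -3, 30], 40],
    [[0, 0, 60], [0, -3, 50], 40],
    [[0, 0, 60], [0, -3, 80], 40],
    [[0, 0, 60], [0, -3, 110], 40],
    [[0, 0, 60], [0, -3, 130], 40],
    [[0, 0, 60], [0, -3, 130], 40],
  ],
)

```text
t: 5.32
ee_pos: [0.4529, 0.0679, 0.0695]
orientation: [-2.286, -2.153, 0.005]
wrist_force: [0.0, 1.2, -0.7]
gripper_width: 0.04
```

Request:
step_arm(
  increments=[
    [[0, 0, 0], [0, 0, 0], 0],
    [[0, 0, 0], [0, 0, 0], 0],
    [[0, 0, 0], [0, 0, 0], 0],
    [[0, 0, 0], [0, 0, 0], 0],
    [[0, 0, 0], [0, 0, 0], 0],
  ],
)

```text
t: 5.95
ee_pos: [0.4551, 0.0684, 0.0711]
orientation: [2.285, 2.154, 0.003]
wrist_force: [2.2, -1.1, 4.5]
gripper_width: 0.0109
```

Gripped (width 11 mm). Lifting along the arc.

Request:
step_arm(
  increments=[
    [[0, 0, 0], [0, 1, -8], 0],
    [[0, 0, 0], [0, 3, -20], 0],
    [[0, 0, 0], [0, 5, -34], 0],
    [[0, 0, 0], [0, 8, -46], 0],
    [[0, 0, 0], [0, 12, -59], 0],
    [[0, 0, 0], [0, 16, -71], 0],
    [[0, 0, 0], [0, 21, -83], 0],
    [[0, 0, 0], [0, 26, -94], 0],
    [[0, 0, 0], [0, 32, -105], 0],
    [[0, 0, 0], [0, 39, -115], 0],
  ],
)

```text
t: 7.2
ee_pos: [0.4902, 0.0661, 0.1842]
orientation: [-2.283, -2.153, 0.007]
wrist_force: [-3.5, 2.5, -12.9]
gripper_width: 0.0112
```

```bash
python3 -c "
from h import *
go(d2w(p,bar(.5)))
b=arm.sense(); print(b['ee_pos'])"
```

```text
t 7.2 F [ -3.5   2.5 -12.9] w 0.0112
[-0.3  0.1 -0.2] [-0.3  1.6 -1.3]
[0.49024581 0.06614465 0.18419836]
```

Request:
step_arm(
  increments=[
    [[0, 0, 0], [0, 7, -10], 0],
    [[0, 0, 0], [0, 14, -20], 0],
    [[0, 0, 0], [0, 22, -29], 0],
    [[0, 0, 0], [0, 31, -38], 0],
    [[0, 0, 0], [0, 39, -47], 0],
    [[0, 0, 0], [0, 49, -55], 0],
    [[0, 0, 0], [0, 58, -63], 0],
    [[0, 0, 0], [0, 68, -70], 0],
    [[0, 0, 0], [0, 79, -77], 0],
    [[0, 0, 0], [0, 89, -83], 0],
  ],
)

```text
t: 8.45
ee_pos: [0.5753, 0.0614, 0.2701]
orientation: [-2.277, -2.148, 0.011]
wrist_force: [-33.0, 2.6, 29.7]
gripper_width: 0.0112
```

Request:
step_arm(
  increments=[
    [[0, 0, 0], [0, 11, -6], 0],
    [[0, 0, 0], [0, 22, -11], 0],
    [[0, 0, 0], [0, 34, -15], 0],
    [[0, 0, 0], [0, 43, -18], 0],
    [[0, 0, 0], [0, 43, -18], 0],
  ],
)

```text
t: 9.07
ee_pos: [0.6253, 0.0584, 0.2909]
orientation: [2.285, 2.155, 0.006]
wrist_force: [-10.0, 1.8, 25.1]
gripper_width: 0.0112
```

```bash
python3 - <<'E'
from h import *
go(d2w(p,bar(1.15)),d2w(p,bar(1.15))+[0,0,.06],d2w(p,rod(0,110,70))+[0,0,.28],d2w(p,rod(0,110,70))+[0,0,.06])
a=viewer.read_camera("scene"); print(arm.sense()["ee_pos"])
cv2.imwrite("pics/6.png",cv2.resize(a[60:260,140:400],None,fx=3,fy=3,interpolation=cv2.INTER_CUBIC))
E
```

```text
t 9.075 F [-10.    1.8  25.1] w 0.0112
[ 0.2 -0.1 -0.2] [ -0.  -11.    7.7]
[ 0.2 -0.1 -0.2] [  0.1 -10.8 -52.3]
[ 0.2 -0.1 -0.2] [-200.    -6.7    8.2]
[ 0.2 -0.1 -0.2] [-200.6   -7.3  228.2]
[0.62556286 0.0583875  0.29099729]
```

View pics/6.png

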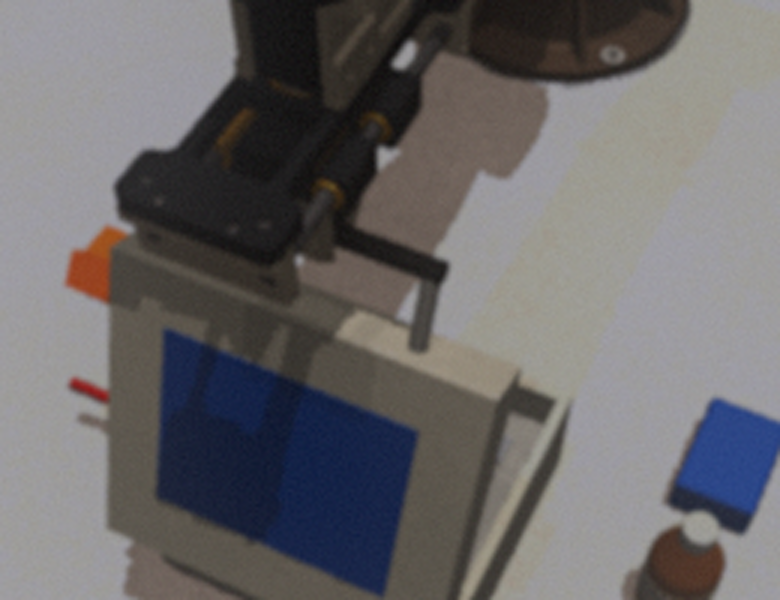

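Hood is up near 1.19 (bar end at about 440,270 in the crop). I'll release now, then go over and across to the handle.

Request:
step_arm(
  increments=[
    [[0, 0, 0], [0, 0, 0], 40],
    [[0, 0, 0], [0, 0, 0], 40],
    [[0, 0, 0], [0, 0, -15], 40],
    [[0, 0, 0], [0, 0, -60], 40],
    [[0, 0, 0], [-20, 0, -70], 40],
    [[0, 0, 0], [-80, -5, -70], 40],
    [[0, 0, 0], [-140, -7, -70], 40],
    [[0, 0, 0], [-200, -7, -70], 40],
    [[0, 0, 0], [-200, -7, -20], 40],
    [[0, 0, 0], [-200, -7, 40], 40],
  ],
)

```text
t: 10.38
ee_pos: [0.6062, -0.1435, 0.2466]
orientation: [2.287, 2.15, 0.003]
wrist_force: [1.1, 1.6, -0.4]
gripper_width: 0.0395
```

```bash
python3 -c "
from h import *
go(d2w(p,rod(0,110,70)))
print(proj('scene',d2w(p,[bar(t) for t in(1.1,1.2)])))"
```

```text
t 10.375 F [ 1.1  1.6 -0.4] w 0.0395
[ 0.2  0.  -0.4] [ 2.900e+00 -1.000e-01  2.444e+02]
[[253.74393774 129.08429025]
 [246.18261705 135.8266444 ]]
```

Request:
step_arm(
  increments=[
    [[0, 0, 0], [3, 0, 60], 40],
    [[0, 0, 0], [3, 0, 120], 40],
    [[0, 0, 0], [3, 0, 170], 40],
    [[0, 0, 0], [3, 0, 210], 40],
    [[0, 0, 0], [3, 0, 235], 40],
    [[0, 0, 0], [3, 0, 240], 40],
    [[0, 0, 0], [3, 0, 240], 40],
  ],
)

```text
t: 11.25
ee_pos: [0.6065, -0.1387, 0.0072]
orientation: [2.286, 2.154, 0.0]
wrist_force: [-0.1, -0.2, 0.0]
gripper_width: 0.0399
```

Request:
step_arm(
  increments=[
    [[0, 0, 0], [0, 0, 0], 0],
    [[0, 0, 0], [0, 0, 0], 0],
    [[0, 0, 0], [0, 0, 0], 0],
    [[0, 0, 0], [0, 0, 0], 0],
    [[0, 0, 0], [0, 0, 0], 0],
  ],
)

```text
t: 11.88
ee_pos: [0.6084, -0.1382, 0.0073]
orientation: [2.283, 2.153, 0.004]
wrist_force: [5.0, -0.8, -0.4]
gripper_width: 0.0092
```

```bash
python3 - <<'E'
from h import *
s=arm.sense(); R0=R.from_rotvec(s["orientation"]); print(s["ee_pos"])
g0=d2w(p,rod(0,110,70)); go(g0)
for a in np.r_[np.arange(.1,1.11,.1),1.14,1.17]: print(a.round(2),(R0.inv().apply(d2w(p,rod(a,110,70))-g0)*1000).round(1))
a=viewer.read_camera("scene")
for th in(.8,.9,1.0,1.1,1.2):print(th,proj("scene",d2w(p,bar(th))).round(),proj("scene",d2w(p,seat(th))).round())
cv2.imwrite("pics/7.png",cv2.resize(a[80:280,130:390],None,fx=3,fy=3,interpolation=cv2.INTER_CUBIC))
E
```

```text
[ 0.60839858 -0.13823832  0.00734334]
t 11.875 F [ 5.  -0.8 -0.4] w 0.0092
[ 0.2  0.  -0.2] [-2.7 -1.2  5.1]
0.1 [[ -0.   -0.5 -11. ]]
0.2 [[ -0.   -2.1 -21.9]]
0.3 [[ -0.   -4.8 -32.5]]
0.4 [[ -0.1  -8.5 -42.9]]
0.5 [[ -0.1 -13.3 -52.8]]
0.6 [[ -0.1 -19.  -62.2]]
0.7 [[ -0.1 -25.6 -71. ]]
0.8 [[ -0.2 -33.  -79. ]]
0.9 [[ -0.2 -41.3 -86.3]]
1.0 [[ -0.2 -50.2 -92.8]]
1.1 [[ -0.3 -59.7 -98.3]]
1.14 [[  -0.3  -63.7 -100.2]]
1.17 [[  -0.3  -66.7 -101.5]]
0.8 [[272. 119.]] [[196. 140.]]
0.9 [[267. 121.]] [[191. 141.]]
1.0 [[261. 124.]] [[186. 143.]]
1.1 [[254. 129.]] [[180. 146.]]
1.2 [[246. 136.]] [[174. 151.]]
```

Request:
step_arm(
  increments=[
    [[0, 0, 0], [0, -1, -11], 0],
    [[0, 0, 0], [0, -3, -27], 0],
    [[0, 0, 0], [0, -8, -43], 0],
    [[0, 0, 0], [0, -16, -57], 0],
    [[0, 0, 0], [0, -26, -71], 0],
    [[0, 0, 0], [0, -37, -83], 0],
    [[0, 0, 0], [0, -50, -93], 0],
    [[0, 0, 0], [0, -60, -98], 0],
    [[0, 0, 0], [0, -64, -100], 0],
    [[0, 0, 0], [0, -64, -100], 0],
  ],
)

```text
t: 13.18
ee_pos: [0.5466, -0.1346, 0.1095]
orientation: [2.28, 2.151, 0.01]
wrist_force: [7.8, 1.6, 11.4]
gripper_width: 0.009
```

```bash
python3 - <<'E'
from h import *
go(d2w(p,rod(1.14,110,70)))
a=viewer.read_camera("scene");b=viewer.read_camera("top")
for n,i in(("scene",a),("top",b)):
    print(n,proj(n,d2w(p,[rod(x,190) for x in(1.05,1.14,1.23)])).round(1).tolist(),"seats .78 .9 1 1.1",proj(n,d2w(p,[seat(t) for t in(.78,.9,1.,1.1)])).round(1).tolist())
cv2.imwrite("pics/8.png",np.hstack([cv2.resize(a[90:220,140:270],None,fx=3,fy=3,interpolation=cv2.INTER_CUBIC),cv2.resize(b[170:300,290:420],None,fx=3,fy=3,interpolation=cv2.INTER_CUBIC)]))
E
```

```text
t 13.175 F [ 7.8  1.6 11.4] w 0.009
[ 0.5  0.  -0.2] [-2.9 -3.4  7.3]
scene [[193.0, 148.4], [196.7, 139.7], [200.7, 131.4]] seats .78 .9 1 1.1 [[196.5, 139.7], [190.7, 141.1], [185.5, 143.3], [180.0, 146.5]]
top [[369.4, 200.9], [370.0, 208.8], [370.4, 217.3]] seats .78 .9 1 1.1 [[370.0, 208.5], [371.7, 198.4], [372.9, 189.4], [374.0, 179.9]]
```

View pics/8.png

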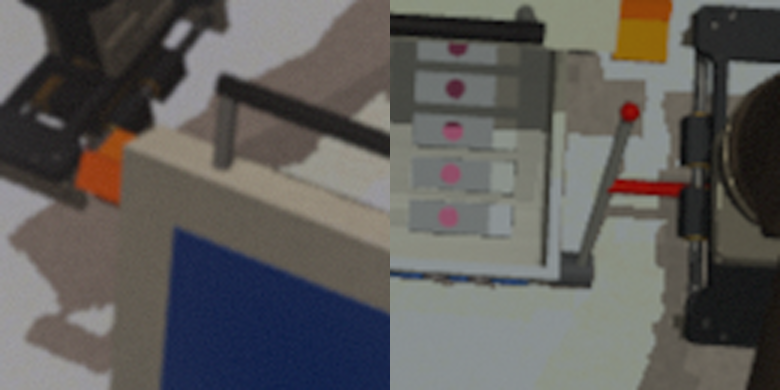

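The top view shows the red ball at (370, 207) px, against 208.8 predicted for 1.14 rad, so the rod stands at about 1.12. The socket at about (372, 180) is still well above it. I'll make a small relief nudge, then hold while the hood sinks.

Request:
step_arm(
  increments=[
    [[0, 0, 0], [0, -2, 2], 0],
    [[0, 0, 0], [0, -2, 2], 0],
    [[0, 0, 0], [0, -2, 2], 0],
    [[0, 0, 0], [0, -2, 2], 0],
    [[0, 0, 0], [0, -2, 2], 0],
    [[0, 0, 0], [0, -2, 2], 0],
    [[0, 0, 0], [0, -2, 2], 0],
    [[0, 0, 0], [0, -2, 2], 0],
    [[0, 0, 0], [0, -2, 2], 0],
    [[0, 0, 0], [0, -2, 2], 0],
  ],
)

```text
t: 14.52
ee_pos: [0.5478, -0.1348, 0.1088]
orientation: [2.276, 2.149, 0.015]
wrist_force: [11.7, 2.3, 19.8]
gripper_width: 0.009
```

Request:
step_arm(
  increments=[
    [[0, 0, 0], [0, 0, 0], 0],
    [[0, 0, 0], [0, 0, 0], 0],
    [[0, 0, 0], [0, 0, 0], 0],
    [[0, 0, 0], [0, 0, 0], 0],
    [[0, 0, 0], [0, 0, 0], 0],
    [[0, 0, 0], [0, 0, 0], 0],
    [[0, 0, 0], [0, 0, 0], 0],
    [[0, 0, 0], [0, 0, 0], 0],
    [[0, 0, 0], [0, 0, 0], 0],
    [[0, 0, 0], [0, 0, 0], 0],
  ],
)

```text
t: 15.78
ee_pos: [0.5478, -0.1348, 0.1088]
orientation: [2.277, 2.149, 0.015]
wrist_force: [11.1, 1.5, 19.9]
gripper_width: 0.0089
```

```bash
cat > look.py <<'E'
from h import *
import sys
b=viewer.read_camera("top"); s=arm.sense(); print(s["t"],s["wrist_force"].round(1),s["ee_pos"].round(4))
hsv=cv2.cvtColor(b,cv2.COLOR_BGR2HSV)[170:260,340:390]
m=(hsv[...,1]>150)&(hsv[...,2]>60); o=m&(hsv[...,0]>7)&(hsv[...,0]<25); r=m&((hsv[...,0]<5)|(hsv[...,0]>173))
for n,k in(("orange",o),("red",r)):
    y,x=np.nonzero(k); print(n,len(x),(x.min()+340,x.max()+340,y.min()+170,y.max()+170) if len(x) else "")
E
python3 look.py; python3 -c "
from h import *
for t in(.78,.85,.9,1.,1.1,1.2): print(t,proj('top',d2w(p,[seat(t)])).round(1).tolist())"
```

```text
15.825 [11.   1.3 20.4] [ 0.5478 -0.1348  0.1088]
orange 400 (np.int64(364), np.int64(382), np.int64(170), np.int64(194))
red 128 (np.int64(363), np.int64(388), np.int64(204), np.int64(234))
0.78 [[370.0, 208.5]]
0.85 [[371.0, 202.8]]
0.9 [[371.7, 198.4]]
1.0 [[372.9, 189.4]]
1.1 [[374.0, 179.9]]
1.2 [[374.9, 170.2]]
```

The force lies along the rod, so the grip is pushing it toward its pivot. I'll back off along the rod.

Request:
step_arm(
  increments=[
    [[0, 0, 0], [0, 1, -6], 0],
    [[0, 0, 0], [0, 1, -6], 0],
    [[0, 0, 0], [0, 1, -6], 0],
    [[0, 0, 0], [0, 1, -6], 0],
  ],
)

```text
t: 16.32
ee_pos: [0.5429, -0.1343, 0.1115]
orientation: [2.284, 2.154, 0.004]
wrist_force: [5.0, 0.1, 7.1]
gripper_width: 0.0089
```

```bash
cat >> look.py <<'E'
c=b[150:250,330:410]
cv2.imwrite("pics/%s.png"%sys.argv[1],cv2.resize(c,None,fx=6,fy=6,interpolation=cv2.INTER_CUBIC))
y,x=np.nonzero(r&(np.arange(340,390)[None]<376)&(np.arange(170,260)[:,None]<220)); print("ball",x.mean()+340,y.mean()+170)
E
python3 look.py 9
```

```text
16.375 [4.7 1.  7.2] [ 0.5429 -0.1343  0.1115]
orange 401 (np.int64(364), np.int64(382), np.int64(170), np.int64(195))
red 128 (np.int64(363), np.int64(387), np.int64(208), np.int64(236))
ball 369.5806451612903 210.4516129032258
```

Request:
step_arm(
  increments=[
    [[0, 0, 0], [0, 2, -2], 0],
    [[0, 0, 0], [0, 2, -2], 0],
    [[0, 0, 0], [0, 2, -2], 0],
    [[0, 0, 0], [0, 2, -2], 0],
    [[0, 0, 0], [0, 2, -2], 0],
    [[0, 0, 0], [0, 2, -2], 0],
    [[0, 0, 0], [0, 2, -2], 0],
    [[0, 0, 0], [0, 2, -2], 0],
  ],
)

```text
t: 17.38
ee_pos: [0.5424, -0.1342, 0.112]
orientation: [-2.285, -2.154, 0.001]
wrist_force: [-2.2, 0.5, -11.3]
gripper_width: 0.009
```

```bash
python3 look.py 10
```

```text
17.425 [ -3.2   0.2 -11.4] [ 0.5424 -0.1342  0.112 ]
orange 400 (np.int64(364), np.int64(382), np.int64(172), np.int64(197))
red 128 (np.int64(363), np.int64(387), np.int64(208), np.int64(237))
ball 369.6333333333333 210.63333333333333
```

Request:
step_arm(
  increments=[
    [[0, 0, 0], [0, 1, 1], 0],
    [[0, 0, 0], [0, 1, 1], 0],
    [[0, 0, 0], [0, 1, 1], 0],
    [[0, 0, 0], [0, 1, 1], 0],
    [[0, 0, 0], [0, 1, 1], 0],
    [[0, 0, 0], [0, 1, 1], 0],
    [[0, 0, 0], [0, 1, 1], 0],
    [[0, 0, 0], [0, 1, 1], 0],
    [[0, 0, 0], [0, 1, 1], 0],
    [[0, 0, 0], [0, 1, 1], 0],
  ],
)

```text
t: 18.68
ee_pos: [0.544, -0.1343, 0.1114]
orientation: [-2.286, -2.155, 0.0]
wrist_force: [-4.0, 2.3, -12.8]
gripper_width: 0.0088
```

Request:
step_arm(
  increments=[
    [[0, 0, 0], [0, 0, 0], 0],
    [[0, 0, 0], [0, 0, 0], 0],
    [[0, 0, 0], [0, 0, 0], 0],
    [[0, 0, 0], [0, 0, 0], 0],
    [[0, 0, 0], [0, 0, 0], 0],
    [[0, 0, 0], [0, 0, 0], 0],
    [[0, 0, 0], [0, 0, 0], 0],
    [[0, 0, 0], [0, 0, 0], 0],
    [[0, 0, 0], [0, 0, 0], 0],
    [[0, 0, 0], [0, 0, 0], 0],
  ],
)

```text
t: 19.92
ee_pos: [0.544, -0.1343, 0.1114]
orientation: [-2.286, -2.155, 0.0]
wrist_force: [-4.4, 1.5, -13.4]
gripper_width: 0.0093
```

```bash
python3 look.py 11
```

```text
19.975 [ -3.    1.3 -13.3] [ 0.544  -0.1343  0.1114]
orange 401 (np.int64(364), np.int64(381), np.int64(177), np.int64(202))
red 132 (np.int64(363), np.int64(387), np.int64(207), np.int64(236))
ball 369.5806451612903 209.4516129032258
```

View pics/11.png

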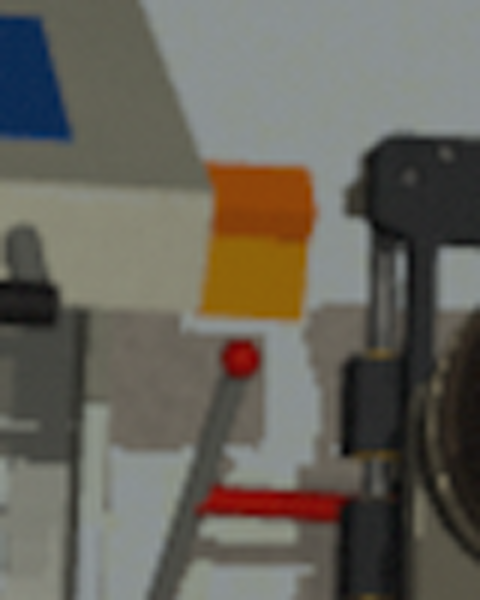

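The ball at (369.6, 209.5) px reads 1.147 rad. The orange socket is closing in from behind at about 2 px/s, so I'll keep holding.

Request:
step_arm(
  increments=[
    [[0, 0, 0], [0, 0, 0], 0],
    [[0, 0, 0], [0, 0, 0], 0],
    [[0, 0, 0], [0, 0, 0], 0],
    [[0, 0, 0], [0, 0, 0], 0],
    [[0, 0, 0], [0, 0, 0], 0],
    [[0, 0, 0], [0, 0, 0], 0],
    [[0, 0, 0], [0, 0, 0], 0],
    [[0, 0, 0], [0, 0, 0], 0],
    [[0, 0, 0], [0, 0, 0], 0],
    [[0, 0, 0], [0, 0, 0], 0],
  ],
)

```text
t: 21.22
ee_pos: [0.544, -0.1343, 0.1114]
orientation: [-2.285, -2.155, 0.0]
wrist_force: [-4.5, 1.9, -12.6]
gripper_width: 0.0091
```

Request:
step_arm(
  increments=[
    [[0, 0, 0], [0, 0, 0], 0],
    [[0, 0, 0], [0, 0, 0], 0],
    [[0, 0, 0], [0, 0, 0], 0],
    [[0, 0, 0], [0, 0, 0], 0],
    [[0, 0, 0], [0, 0, 0], 0],
    [[0, 0, 0], [0, 0, 0], 0],
    [[0, 0, 0], [0, 0, 0], 0],
    [[0, 0, 0], [0, 0, 0], 0],
    [[0, 0, 0], [0, 0, 0], 0],
    [[0, 0, 0], [0, 0, 0], 0],
  ],
)

```text
t: 22.48
ee_pos: [0.544, -0.1343, 0.1114]
orientation: [-2.286, -2.155, 0.0]
wrist_force: [-4.3, 2.5, -12.2]
gripper_width: 0.0089
```

Request:
step_arm(
  increments=[
    [[0, 0, 0], [0, 0, 0], 0],
    [[0, 0, 0], [0, 0, 0], 0],
    [[0, 0, 0], [0, 0, 0], 0],
    [[0, 0, 0], [0, 0, 0], 0],
    [[0, 0, 0], [0, 0, 0], 0],
    [[0, 0, 0], [0, 0, 0], 0],
    [[0, 0, 0], [0, 0, 0], 0],
    [[0, 0, 0], [0, 0, 0], 0],
    [[0, 0, 0], [0, 0, 0], 0],
    [[0, 0, 0], [0, 0, 0], 0],
  ],
)

```text
t: 23.72
ee_pos: [0.544, -0.1343, 0.1114]
orientation: [-2.286, -2.155, 0.0]
wrist_force: [-4.1, 1.2, -13.2]
gripper_width: 0.0086
```

```bash
python3 look.py 12
```

```text
23.775 [ -4.1   2.7 -13.2] [ 0.544  -0.1342  0.1114]
orange 412 (np.int64(363), np.int64(380), np.int64(186), np.int64(211))
red 102 (np.int64(363), np.int64(387), np.int64(212), np.int64(236))
ball 368.0 212.0
```

Request:
step_arm(
  increments=[
    [[0, 0, 0], [0, 0, 0], 0],
    [[0, 0, 0], [0, 0, 0], 0],
    [[0, 0, 0], [0, 0, 0], 0],
    [[0, 0, 0], [0, 0, 0], 0],
    [[0, 0, 0], [0, 0, 0], 0],
    [[0, 0, 0], [0, 0, 0], 0],
    [[0, 0, 0], [0, 0, 0], 0],
    [[0, 0, 0], [0, 0, 0], 0],
    [[0, 0, 0], [0, 0, 0], 0],
    [[0, 0, 0], [0, 0, 0], 0],
  ],
)

```text
t: 25.02
ee_pos: [0.544, -0.1343, 0.1114]
orientation: [-2.286, -2.155, 0.0]
wrist_force: [-5.0, 2.7, -13.3]
gripper_width: 0.0091
```

Request:
step_arm(
  increments=[
    [[0, 0, 0], [0, 0, 0], 0],
    [[0, 0, 0], [0, 0, 0], 0],
    [[0, 0, 0], [0, 0, 0], 0],
    [[0, 0, 0], [0, 0, 0], 0],
    [[0, 0, 0], [0, 0, 0], 0],
    [[0, 0, 0], [0, 0, 0], 0],
    [[0, 0, 0], [0, 0, 0], 0],
    [[0, 0, 0], [0, 0, 0], 0],
    [[0, 0, 0], [0, 0, 0], 0],
    [[0, 0, 0], [0, 0, 0], 0],
  ],
)

```text
t: 26.28
ee_pos: [0.544, -0.1343, 0.1114]
orientation: [-2.286, -2.155, 0.0]
wrist_force: [-4.9, 3.0, -14.5]
gripper_width: 0.009
```

Request:
step_arm(
  increments=[
    [[0, 0, 0], [0, 0, 0], 0],
    [[0, 0, 0], [0, 0, 0], 0],
    [[0, 0, 0], [0, 0, 0], 0],
    [[0, 0, 0], [0, 0, 0], 0],
    [[0, 0, 0], [0, 0, 0], 0],
    [[0, 0, 0], [0, 0, 0], 0],
    [[0, 0, 0], [0, 0, 0], 0],
    [[0, 0, 0], [0, 0, 0], 0],
    [[0, 0, 0], [0, 0, 0], 0],
    [[0, 0, 0], [0, 0, 0], 0],
  ],
)

```text
t: 27.52
ee_pos: [0.544, -0.1343, 0.1114]
orientation: [-2.286, -2.155, 0.0]
wrist_force: [-4.6, 3.2, -12.8]
gripper_width: 0.0091
```

```bash
python3 look.py 13
```

```text
27.575 [ -4.9   2.7 -12.4] [ 0.544  -0.1343  0.1114]
orange 408 (np.int64(361), np.int64(379), np.int64(195), np.int64(220))
red 104 (np.int64(363), np.int64(387), np.int64(231), np.int64(236))
ball nan nanlook.py:10: RuntimeWarning: Mean of empty slice.
  y,x=np.nonzero(r&(np.arange(340,390)[None]<376)&(np.arange(170,260)[:,None]<220)); print("ball",x.mean()+340,y.mean()+170)
  ret = ret.dtype.type(ret / rcount)
```

Request:
step_arm(
  increments=[
    [[0, 0, 0], [0, 0, 0], 0],
    [[0, 0, 0], [0, 0, 0], 0],
    [[0, 0, 0], [0, 0, 0], 0],
    [[0, 0, 0], [0, 0, 0], 0],
    [[0, 0, 0], [0, 0, 0], 0],
    [[0, 0, 0], [0, 0, 0], 0],
    [[0, 0, 0], [0, 0, 0], 0],
    [[0, 0, 0], [0, 0, 0], 0],
  ],
)

```text
t: 28.58
ee_pos: [0.544, -0.1343, 0.1114]
orientation: [-2.286, -2.155, 0.0]
wrist_force: [-4.4, 2.3, -13.5]
gripper_width: 0.0089
```

```bash
python3 look.py 14 2>/dev/null; python3 - <<'E'
from h import *
# bar's right end, expected in the top view for hood angles
for t in(.7,.74,.78,.82,.86,.9): print(t,proj("top",d2w(p,[np.array(bar(t))+[0,-55,0],np.array(bar(t))+[0,55,0]])).round(1).tolist())
b=cv2.imread("pics/14.png"); a=viewer.read_camera("top")
g=cv2.cvtColor(a,cv2.COLOR_BGR2GRAY)
for x in(285,300,315): print(x,g[190:262,x].tolist())
E
```

```text
28.625 [ -5.4   2.2 -13.3] [ 0.544  -0.1343  0.1114]
orange 400 (np.int64(361), np.int64(378), np.int64(198), np.int64(222))
red 106 (np.int64(363), np.int64(387), np.int64(231), np.int64(236))
ball nan nan
0.7 [[327.8, 241.3], [259.6, 237.3]]
0.74 [[328.4, 236.6], [259.7, 232.6]]
0.78 [[329.0, 231.6], [259.8, 227.6]]
0.82 [[329.6, 226.4], [259.9, 222.4]]
0.86 [[330.2, 221.0], [260.1, 217.0]]
0.9 [[330.8, 215.5], [260.2, 211.4]]
285 [46, 82, 109, 115, 116, 117, 117, 115, 114, 115, 115, 115, 115, 117, 125, 125, 122, 124, 122, 122, 120, 121, 122, 123, 121, 122, 122, 122, 121, 122, 102, 81, 87, 88, 71, 39, 25, 32, 34, 30, 24, 23, 99, 127, 130, 138, 144, 145, 144, 119, 87, 87, 89, 89, 122, 143, 134, 131, 132, 132, 131, 132, 129, 130, 131, 139, 143, 144, 143, 111, 64, 67]
300 [44, 44, 92, 113, 114, 115, 115, 114, 115, 115, 113, 115, 114, 115, 117, 127, 129, 123, 125, 124, 124, 124, 125, 124, 123, 125, 123, 124, 123, 123, 124, 104, 101, 115, 116, 93, 47, 20, 28, 33, 33, 24, 19, 96, 127, 127, 120, 114, 115, 115, 115, 114, 114, 114, 115, 114, 109, 119, 130, 129, 129, 128, 128, 129, 129, 128, 137, 144, 144, 145, 111, 61]
315 [43, 45, 45, 94, 115, 114, 115, 114, 114, 114, 115, 114, 113, 113, 113, 118, 130, 130, 123, 123, 124, 124, 122, 123, 125, 124, 125, 123, 124, 125, 124, 120, 103, 102, 115, 114, 88, 43, 19, 30, 35, 33, 26, 16, 96, 125, 124, 119, 114, 115, 116, 114, 115, 115, 115, 115, 115, 107, 116, 130, 129, 128, 127, 128, 127, 128, 129, 137, 144, 144, 144, 109]
```

Request:
step_arm(
  increments=[
    [[0, 0, 0], [0, 0, 0], 0],
    [[0, 0, 0], [0, 0, 0], 0],
    [[0, 0, 0], [0, 0, 0], 0],
    [[0, 0, 0], [0, 0, 0], 0],
    [[0, 0, 0], [0, 0, 0], 0],
    [[0, 0, 0], [0, 0, 0], 0],
    [[0, 0, 0], [0, 0, 0], 0],
    [[0, 0, 0], [0, 0, 0], 0],
  ],
)

```text
t: 29.68
ee_pos: [0.5441, -0.1342, 0.1114]
orientation: [-2.286, -2.155, 0.0]
wrist_force: [-3.8, 2.9, -14.8]
gripper_width: 0.0088
```

```bash
cat > hood.py <<'E'
from h import *
a=viewer.read_camera("top"); s=arm.sense(); g=255-cv2.cvtColor(a,cv2.COLOR_BGR2GRAY).astype(float)
r=np.arange(200,262); c=[]
for x in range(296,305):
    v=g[200:262,x]; k=int(np.argmax(np.convolve(v,np.ones(7),"same"))); w=np.clip(v[max(0,k-7):k+8]-150,0,None); c.append((w*r[max(0,k-7):k+8]).sum()/w.sum())
y=np.mean(c); f=lambda t:proj("top",d2w(p,bar(t)))[0]
th=np.linspace(.3,1.1,801); P=np.array([f(t) for t in th]); ye=P[:,1]+(300-P[:,0])*4/69
print(s["t"],"bar row",y.round(2),"hood ~",th[np.argmin(abs(ye-y))].round(3),"F",s["wrist_force"].round(1))
E
python3 hood.py
```

```text
29.725 bar row 229.43 hood ~ 0.784 F [ -4.    2.2 -13.5]
```

Request:
step_arm(
  increments=[
    [[0, 0, 0], [0, 0, 0], 0],
    [[0, 0, 0], [0, 0, 0], 0],
    [[0, 0, 0], [0, 0, 0], 0],
    [[0, 0, 0], [0, 0, 0], 0],
    [[0, 0, 0], [0, 0, 0], 0],
    [[0, 0, 0], [0, 0, 0], 0],
    [[0, 0, 0], [0, 0, 0], 0],
    [[0, 0, 0], [0, 0, 0], 0],
  ],
)

```text
t: 30.72
ee_pos: [0.5441, -0.1343, 0.1114]
orientation: [-2.286, -2.155, 0.0]
wrist_force: [-5.5, 1.6, -14.2]
gripper_width: 0.0089
```

```bash
python3 hood.py; python3 look.py 15 2>/dev/null
```

```text
30.775 bar row 229.42 hood ~ 0.784 F [ -4.3   2.8 -14.4]
30.825 [ -4.2   2.4 -14.3] [ 0.5441 -0.1343  0.1114]
orange 398 (np.int64(361), np.int64(378), np.int64(198), np.int64(223))
red 106 (np.int64(363), np.int64(387), np.int64(231), np.int64(236))
ball nan nan
```

The hood has stopped at about 0.784, where the full-home value is 0.78. I'll relieve the grip load, then open and rise straight up.

Request:
step_arm(
  increments=[
    [[0, 0, 0], [0, -1, 3], 0],
    [[0, 0, 0], [0, -1, 3], 0],
    [[0, 0, 0], [0, -1, 3], 0],
    [[0, 0, 0], [0, -1, 3], 0],
  ],
)

```text
t: 31.32
ee_pos: [0.5458, -0.1346, 0.1102]
orientation: [2.283, 2.153, 0.005]
wrist_force: [-0.8, 4.1, 7.3]
gripper_width: 0.0089
```

Request:
step_arm(
  increments=[
    [[0, 0, 0], [0, 0, 0], 50],
    [[0, 0, 0], [0, 0, 0], 50],
    [[0, 0, 0], [0, 0, 0], 50],
    [[0, 0, 0], [0, 0, 0], 50],
    [[0, 0, 0], [0, 0, 0], 50],
    [[0, 0, 0], [0, 0, 0], 50],
  ],
)

```text
t: 32.08
ee_pos: [0.5433, -0.1344, 0.1085]
orientation: [2.286, 2.155, 0.0]
wrist_force: [-0.4, 0.4, 0.3]
gripper_width: 0.0502
```

```bash
python3 hood.py; python3 look.py 16 2>/dev/null
```

```text
32.125 bar row 228.9 hood ~ 0.788 F [-0.6  0.1 -0.4]
32.175 [0.1 0.1 0.1] [ 0.5432 -0.1344  0.1085]
orange 400 (np.int64(361), np.int64(378), np.int64(198), np.int64(222))
red 111 (np.int64(363), np.int64(389), np.int64(230), np.int64(235))
ball nan nan
```

Holding after the release: hood at 0.788 and no force on the tool. Retracting upward.

Request:
step_arm(
  increments=[
    [[0, 0, 0], [0, 0, -15], 50],
    [[0, 0, 0], [0, 0, -40], 50],
    [[0, 0, 0], [0, 0, -80], 50],
    [[0, 0, 0], [0, 0, -130], 50],
    [[0, 0, 0], [-60, -20, -150], 50],
    [[0, 0, 0], [-120, -40, -150], 50],
    [[0, 0, 0], [-150, -50, -150], 50],
    [[0, 0, 0], [-150, -50, -150], 50],
    [[0, 0, 0], [-150, -50, -150], 50],
  ],
)

```text
t: 33.3
ee_pos: [0.4849, -0.2806, 0.259]
orientation: [2.286, 2.155, 0.001]
wrist_force: [0.6, 0.3, -0.4]
gripper_width: 0.0503
```

```bash
python3 hood.py; python3 - <<'E'
from h import *
a=viewer.read_camera("scene");b=viewer.read_camera("top")
for n,i in(("scene",a),("top",b)): print(n,proj(n,d2w(p,[seat(.78),rod(1.14,110,0),rod(1.14,110,100)])).round(1).tolist())
c=lambda i:cv2.resize(i,None,fx=4,fy=4,interpolation=cv2.INTER_CUBIC)
cv2.imwrite("pics/17.png",np.hstack([c(a[95:235,135:235]),c(b[160:300,310:410])]))
E
```

```text
33.35 bar row 228.66 hood ~ 0.79 F [ 0.2  0.4 -0.2]
scene [[196.5, 139.7], [211.6, 152.6], [169.6, 136.2]]
top [[370.0, 208.5], [362.1, 232.3], [415.6, 235.5]]
```

View pics/17.png

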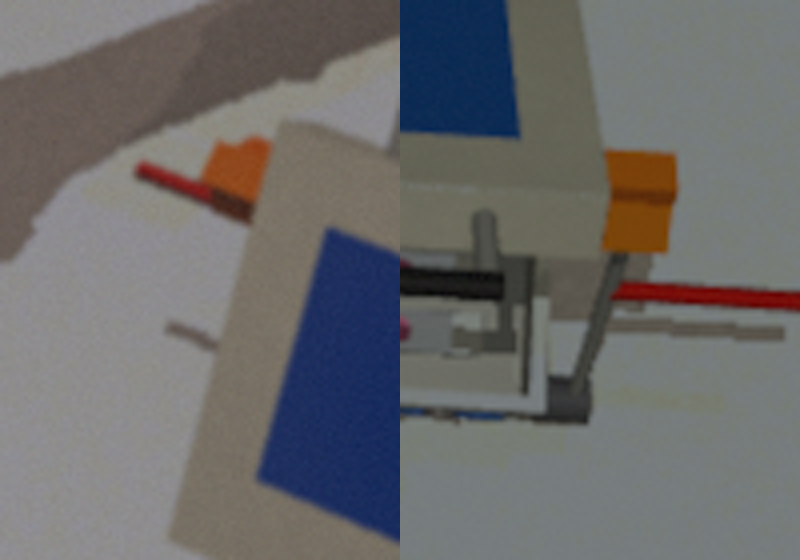

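Request:
step_arm(
  increments=[
    [[0, 0, 0], [0, 0, 0], 50],
    [[0, 0, 0], [0, 0, 0], 50],
    [[0, 0, 0], [0, 0, 0], 50],
    [[0, 0, 0], [0, 0, 0], 50],
    [[0, 0, 0], [0, 0, 0], 50],
    [[0, 0, 0], [0, 0, 0], 50],
    [[0, 0, 0], [0, 0, 0], 50],
    [[0, 0, 0], [0, 0, 0], 50],
  ],
)

```text
t: 34.45
ee_pos: [0.4845, -0.2812, 0.2585]
orientation: [-2.286, -2.155, -0.0]
wrist_force: [-0.4, 0.1, -0.0]
gripper_width: 0.0499
```

```bash
python3 hood.py; python3 - <<'E'
from h import *
b=viewer.read_camera("top"); h=cv2.cvtColor(b,cv2.COLOR_BGR2HSV)
m=(h[...,1]>150)&(h[...,2]>60)&((h[...,0]<5)|(h[...,0]>173)); m[:215]=0; m[:,:375]=0; m[:,405:]=0; m[260:]=0
y,x=np.nonzero(m); print(len(x),x.mean(),y.mean())
best=min(np.linspace(1,1.3,301),key=lambda a:abs((lambda P:np.interp(x.mean(),P[:,0],P[:,1]))(proj("top",d2w(p,[rod(a,110,0),rod(a,110,100)])))-y.mean()))
print("rod ~",best)
for t in(.78,.785,.79,.80):
  print(t,[(a,round(float(np.linalg.norm(np.array(seat(t))-rod(a,190))),1)) for a in(1.10,1.12,1.14,1.16,1.18)])
E
```

```text
34.5 bar row 228.66 hood ~ 0.79 F [-0.  -0.3  0.4]
123 389.4715447154472 233.7479674796748
rod ~ 1.1360000000000001
0.78 [(1.1, 7.5), (1.12, 3.7), (1.14, 0.6), (1.16, 4.0), (1.18, 7.8)]
0.785 [(1.1, 7.3), (1.12, 3.6), (1.14, 1.5), (1.16, 4.5), (1.18, 8.2)]
0.79 [(1.1, 7.2), (1.12, 3.7), (1.14, 2.3), (1.16, 5.1), (1.18, 8.7)]
0.8 [(1.1, 7.2), (1.12, 4.3), (1.14, 3.9), (1.16, 6.4), (1.18, 9.8)]
```

The hood is stationary (bar row 228.66 in two looks 1.1 s apart). The rod reads about 1.136 and the estimated tip-to-seat distance is about 2 mm. Handing in.

```bash
python3 -c "
from station import arm
print(arm.finish_job())"
```

```text
the job is handed in; nothing more can be done
None
```

The hood is propped open on the rod, and I handed the job in at about 34.5 s; it reports no verdict. I lifted the hood by its bar to about 1.19 rad and swung the rod up by its red handle. I held it at about 1.15 rad until the hood settled on it, then let go and moved the arm clear.

**Last checks (from the top camera):**
- **Hood:** about 0.79 rad. It did not move between two looks 1.1 s apart after I let go.
- **Rod:** about 1.136 rad, against 1.14 when fully home. With the hood at 0.79 that puts the tip about 2 mm from the seat, inside the 6 mm limit. The ball is hidden inside the socket, so this distance is calculated, not seen.
- **Robot:** clear of everything, with wrist force under 0.5 N.
- **Slide box, bottle and jar:** the arm stayed clear of them, but I did not measure them again at the end.

**What failed or disagreed:**
- **First bar grasp missed:** the fingers shut on nothing. The picture showed the fingertips about 29 mm higher than the reported tool position. I corrected for that offset, and both later grasps held.
- **Hood reading:** it drifted from 0.784 to 0.790 rad around the release. That is within the measurement error and the allowed 0.73 to 0.83.
- **Forces:** the wrist briefly read about 44 N near the top of the lift, and about 23 N along the rod until I eased the grip. Both are below the 120 N wrist limit. I had no separate reading for the 40 N limit on the arm or gripper body.

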